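# Nest the parts-washing pans with their handles fanned out

### The job

The parts have been washed, so put the washing set together: take the perforated strainer off the draining ramp and stand it upright inside the wide wash pan, and stand the narrow rinse pan inside the strainer, each fully home on the floor of the pan round it. Their handles must not lie over one another: turn the pans so that every handle stands well clear of the other two, with room for a hand round each. Set the pans down gently, neither dropping nor forcing them, leave the wash pan about where it stands, and do not disturb the loose tape roll, black ring and spanner.

Things in the scene. Friction and masses are not known exactly. Their poses are not given: they have to be found in the camera images.
- wash_pan: widest, lowest pan: plain steel, round, straight-sided, upright and loose on the bench, 0.45 kg. Outer radius 60.5 mm, inner 58 mm, rim 60 mm high, floor 3 mm thick. Origin: centre of its underside; z up its axis, x towards its handle. The handle (a bent strap from the rim, then a level black grip) ends 171 mm from the axis
- wash_pan_grip (a point): middle of the wash pan's black grip, 123.5 mm from the axis along the pan's x, 78 mm above its underside. Grip 82 mm long (82.5 to 164.5 mm from the axis), 22 mm wide, 18 mm tall, square to the pan's axis
- strainer: steel pan, perforated with small round holes (dark dots), loose, 0.17 to 0.29 kg. Starts tilted 30 degrees on the ramp's face, handle uphill or up to 35 degrees aside. Outer radius 54 mm (rim bead 55.5), inner 51.5, rim 65 mm high, floor 3 mm: 4 mm play all round in the wash pan, and its rim then stands 8 mm above that rim. Origin: centre of its underside; z up its axis, x towards its handle
- strainer_grip (a point): middle of the strainer's black grip, 117 mm from the axis along the strainer's x, 83 mm above its underside (18 mm above its rim). Grip 82 mm long (76 to 158 mm from the axis), 22 mm wide, 18 mm tall, square to the strainer's axis; shares its tilt on the ramp
- rinse_pan: narrowest, tallest pan: plain steel, upright and loose on the bench, 0.15 to 0.26 kg. Outer radius 47.5 mm (rim bead 49), rim 70 mm high, floor 3 mm: 4 mm play all round in the strainer, and its rim then stands 8 mm above the strainer's. Origin: centre of its underside; z up its axis, x towards its handle
- rinse_pan_grip (a point): middle of the rinse pan's black grip, 110.5 mm from the axis along the pan's x, 88 mm above its underside (18 mm above its rim). Grip 82 mm long (69.5 to 151.5 mm from the axis), 22 mm wide, 18 mm tall, square to the pan's axis
- ramp: draining ramp of folded bare sheet metal, fixed: slotted face 150 x 150 mm sloping 30 degrees, low edge with a 12 mm lip towards the robot, 8 mm side flanges, two folded legs. Origin: in the face, 57 mm uphill of the lip, midway across, 38.5 mm above the bench; x uphill along the face, z square to it. The strainer starts within 15 mm of this point
- tape_roll: loose roll of masking tape lying flat, 97 mm across, 25 mm tall, near the robot; origin at the centre of its underside; to be left alone
- end_ring: loose black plastic end ring, 71 mm across, 28 mm tall, beyond the pans; origin at the centre of its underside; to be left alone
- spanner: loose combination spanner, 195 mm long, 33 mm wide, 8 mm tall, lying left of the ramp; origin at the centre of its underside; to be left alone

How it is judged:
By the outcome, as a careful person would: the job done as asked, in the order asked, and still so for the second after the job is handed in, with the robot touching nothing.
It also fails if it takes over 67 s, if anything falls off the work surface, if the arm or the gripper's body presses on something with over 40 N, if the wrist force passes 120 N, or if a joint passes its speed limit or range.

### The arm

A 6-joint arm with a two-finger parallel gripper is mounted at the origin on a cart in front of the work surface, level with it; the furniture and walls round the work are solid. World frame = base frame: x ahead of the robot, y to its left, z up, the work surface at z = 0. Lengths are in m, angles in rad, forces in N, time in s.
With the tool pointing down it reaches from about 0.35 to 0.975 m from the base axis. Payload 4.9 kg.
Tool frame: the origin (TCP) lies midway between the tips of the shut fingers; the grasp point (between the pads) lies 19 mm behind it; z points along the fingers, y is the line along which they close (so a half turn about z gives the same grasp; the last joint's range is limited). The gripper opens to 85 mm and grips with 20 to 120 N. Pads are 22 mm wide; open, the fingers measure 114 mm over their backs; the gripper's body (76 mm by 85 mm) begins 54 mm behind the grasp point. The pads swing forward as they close: fully open they stand 13 mm farther back than shut.
Start: joints at [-1.387, 0.053, 1.613, -0, 1.476, -0.119], TCP at [0.186, -0.597, 0.231] pointing down, gripper open.
Joint ranges: [-3.01, 3.01], [-1.01, 2.22], [0.06, 2.58], [-1.02, 4.17], [0.09, 2.62], [-3.14, 3.14]. Speed limits (rad/s): [2.57, 2.57, 3.14, 3.14, 3.14, 3.14].

### API

Orientations are given as a unit quaternion [w, x, y, z].
In Python, from plant import state, grab_frame, camera_info, job_done, spot_in, masks_of, pinpoint gives the robot as it stands.
- The arm moves only by the shell command python3 -m handwheel 'ROWS' [OPENING]. ROWS is JSON, a list that holds one entry, the list of rows, each a list of 6 numbers: the shift along the world's x, y, z in m, then the turn, a rotation vector about the world's x, y, z in degrees. In form: [[[tx, ty, tz, ax, ay, az], ...]]. A call has 1 to 20 rows; each row shifts and turns the commanded pose from where the row before left it; what a row does not reach is not made up. A row lasts 1/12 s, in which the tool goes at most 41.7 mm and 7.16 degrees, less where a joint would pass 70% of its speed; a pose out of reach is approached as far as the arm can. A call is refused whole if a number of a shift passes 0.0417 or a number of a turn 7.16, either way. A call with a gripper value outside its range is refused whole. OPENING is the opening, from 0 (shut) to 1 (fully open), set as the call begins (- or left out, the last holds). The fingers move at their own pace and stop on an object; the grip force is fixed at half the most. Time passes only in rows, so rows that do not move let the fingers close. It gives the time, the measured TCP pose, the force, the opening and the grip force at its end, in the units of the state.
- state(): the state, without advancing time (a new reading comes with each control period).
- grab_frame(name): name is "side" or "top" or "wrist"; returns (picture, depth): 420x560x3 uint8, blue, green, red; 420x560 float32, m along the optical axis (not along the pixel's ray), 0 where there is no reading.
- camera_info(name): a dict with "fx", "fy", "cx", "cy" (pixels), "distortion" ([k1, k2, p1, p2, k3] as OpenCV has them; the pictures are not rectified), "T" (4x4, takes a point from camera to world coordinates). Camera axes: x right, y up, looking along -z (the intrinsics and any distortion apply to the point x, -y, -z); pixel columns grow to the right and rows downward; lengths in m; the calibration is good to about 2 mm. A picture is of the moment at which its call begins: read the wrist's pose just before it. camera_info takes no time and is no camera call; for the wrist camera it gives the pose at the moment of the call.
- job_done(): hands the job in; it is judged then, once.
Trained networks look in the newest picture that a camera, given by its name, has taken for a name from the list of things; names that differ only in an ending like _2 or _b are one class to them, and where a whole thing is asked for, a point or a joint stands for the part that bears it (a point fixed in the world has none). Each returns a list of dicts, best first, with "conf" (0 to 1); they miss things now and then, are a little off and sometimes report something else, mostly with a low value. They report only what shows in the picture. A call takes as long as a camera call.
- spot_in(camera, thing): "box" ([left, top, width, height] in pixels, round what is visible of it).
- masks_of(camera, thing): "region" (420x560 bool, what is visible of it) and "box" ([left, top, width, height] in pixels, round what is visible of it).
- pinpoint(camera, thing): "position" ([column, row] in pixels: a listed point, or the origin of a listed thing).
The state is a dict: "time": time; "joint_pos": joint angles; "joint_vel": joint speeds; "joint_efforts": joint torques, N m; "tool_pos": TCP position; "tool_rot": TCP orientation; "contact_force": force on the tool from outside, world axes, zero at the start; "ft_torque": the same for the moment, N m; "gripper_width": opening from 0.0 (shut) to 1.0 (fully open); "grasp_force": force on a finger pad.
Only numpy, scipy, OpenCV 4.12 (cv2) and the standard library are available. Lean on these libraries where they do the work, as an engineer would, in place of code of your own. Each camera call takes 0.05 s, during which the arm holds its last target. There are 200 camera calls.

## Working session

There is one attempt and no reset: what is moved stays moved. The work goes in short steps, Python scripts to look and compute and a shell command to move; the robot and the scene stay as the last step left them, time stands still between calls to the robot, and variables do not carry over. Pictures are saved under pics/ and viewed, at most 10 in all, crops included, and the job is handed in when it is done.

```bash
mkdir -p pics; ls; cat > h.py <<'E'
import numpy as np, cv2, json
from plant import *
from scipy.spatial.transform import Rotation as R
def cam(n):
    c=camera_info(n); K=np.array([[c['fx'],0,c['cx']],[0,c['fy'],c['cy']],[0,0,1.]]); return K,np.array(c['distortion'],float),np.array(c['T'])
def ray(n,px,C=None):
    K,D,T=C or cam(n)
    u=cv2.undistortPoints(np.array(px,float).reshape(-1,1,2),K,D)[:,0]
    d=np.c_[u[:,0],-u[:,1],-np.ones(len(u))]
    return T[:3,3],d@T[:3,:3].T
def onz(n,px,z,C=None):
    o,d=ray(n,px,C); return o+d*((z-o[2])/d[:,2])[:,None]
def cloud(n,depth,region,C=None):
    r,c=np.nonzero(region&(depth>0)); o,d=ray(n,np.c_[c,r],C); return o+d*depth[r,c][:,None]
def quat():
    q=state()['tool_rot']; return R.from_quat([q[1],q[2],q[3],q[0]])
E
python3 - <<'E'
from h import *
s=state(); print({k:np.round(v,3).tolist() for k,v in s.items()})
for n in ['top','side']:
    im,d=grab_frame(n); cv2.imwrite(f'pics/{n}0.png',im); C=cam(n); print(n,C[2].round(3).tolist())
    for t in ['wash_pan','strainer','rinse_pan','wash_pan_grip','strainer_grip','rinse_pan_grip','tape_roll','end_ring','spanner','ramp']:
        p=pinpoint(n,t)[:2]
        z={'wash_pan_grip':.078,'rinse_pan_grip':.088,'strainer_grip':.15,'strainer':.04,'ramp':.0385}.get(t,0)
        for q in p:
            r,c=[int(round(v)) for v in q['position'][::-1]]
            w=d[min(max(r,0),419),min(max(c,0),559)]
            o,dd=ray(n,[q['position']],C)
            print(t,round(q['conf'],2),np.round(q['position'],0),'onz',onz(n,[q['position']],z,C)[0].round(3),'depth',(o+dd[0]*w).round(3))
E
```

```text
pics
{'time': 0.0, 'joint_pos': [-1.387, 0.053, 1.614, 0.0, 1.476, -0.119], 'joint_vel': [0.001, -0.001, -0.001, 0.0, -0.0, 0.002], 'joint_efforts': [0.001, -39.368, -37.018, -0.0, 0.007, -0.0], 'tool_pos': [0.186, -0.596, 0.23], 'tool_rot': [-0.001, 0.989, 0.151, -0.0], 'contact_force': [0.429, -0.329, -0.598], 'ft_torque': [-0.037, -0.002, -0.005], 'grasp_force': 0.0, 'gripper_width': 1.002}
top [[0.004, 0.993, -0.118, 0.432], [-1.0, 0.002, -0.019, 0.214], [-0.018, 0.118, 0.993, 1.26], [0.0, 0.0, 0.0, 1.0]]
wash_pan 0.72 [346. 252.] onz [0.463 0.037 0.   ] depth [ 0.463  0.037 -0.   ]
strainer 0.78 [237. 260.] onz [0.438 0.348 0.04 ] depth [0.438 0.348 0.04 ]
strainer 0.7 [256. 212.] onz [0.575 0.295 0.04 ] depth [0.568 0.291 0.097]
rinse_pan 0.86 [283. 189.] onz [0.648 0.219 0.   ] depth [0.647 0.219 0.006]
rinse_pan 0.19 [350. 249.] onz [0.469 0.024 0.   ] depth [0.469 0.024 0.001]
strainer_grip 0.96 [210. 249.] onz [0.464 0.405 0.15 ] depth [0.463 0.401 0.178]
rinse_pan_grip 0.73 [255. 214.] onz [0.564 0.295 0.088] depth [0.562 0.294 0.105]
tape_roll 0.62 [313. 289.] onz [0.355 
[... 783 characters left out ...]
pan 0.42 [322. 216.] onz [0.457 0.041 0.   ] depth [0.455 0.093 0.033]
wash_pan_grip 0.77 [317. 170.] onz [ 0.481 -0.085  0.078] depth [ 0.481 -0.075  0.083]
strainer_grip 0.88 [310. 243.] onz [0.465 0.38  0.15 ] depth [0.463 0.421 0.18 ]
rinse_pan_grip 0.68 [268. 234.] onz [0.569 0.275 0.088] depth [0.567 0.287 0.097]
tape_roll 0.65 [363. 238.] onz [0.343 0.133 0.   ] depth [0.344 0.135 0.002]
tape_roll 0.57 [284. 353.] onz [0.497 0.532 0.   ] depth [0.496 0.537 0.006]
end_ring 0.75 [216. 221.] onz [ 0.743  0.112 -0.   ] depth [0.741 0.117 0.003]
spanner 0.76 [288. 353.] onz [0.489 0.531 0.   ] depth [0.489 0.532 0.002]
ramp 0.55 [329. 281.] onz [0.424 0.361 0.038] depth [0.424 0.395 0.068]
```

View pics/top0.png

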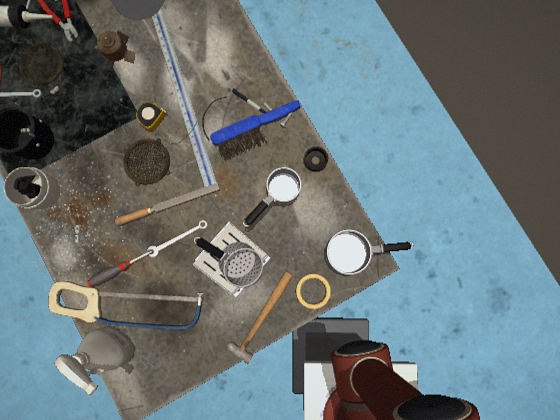

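View pics/side0.png

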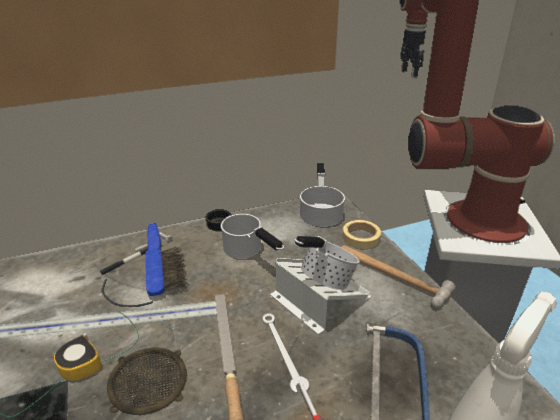

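```bash
cat > fit.py <<'E'
from h import *
from scipy.optimize import least_squares
# rim circle: take masks in top, points near the rim height, fit circle
def rimfit(n,t,d,C,z,rad,c0):
    m=[q for q in masks_of(n,t)]
    for q in m[:2]:
        P=cloud(n,d,q['region'],C)
        Q=P[(abs(P[:,2]-z)<.006)&(np.hypot(*(P[:,:2]-c0).T)<rad+.012)]
        if len(Q)<10: print(t,'few',len(Q)); continue
        f=least_squares(lambda p:np.hypot(Q[:,0]-p[0],Q[:,1]-p[1])-rad,c0,loss='soft_l1',f_scale=.002)
        print(t,n,round(q['conf'],2),len(Q),f.x.round(4),'zmax',np.percentile(P[:,2],99).round(3))
E
python3 - <<'E'
from fit import *
n='top'; im,d=grab_frame(n); C=cam(n)
rimfit(n,'wash_pan',d,C,.060,.0593,(.463,.04)); rimfit(n,'rinse_pan',d,C,.070,.048,(.648,.219))
for t,lo,hi in [('wash_pan_grip',.075,.1),('rinse_pan_grip',.085,.11),('strainer_grip',.1,.25)]:
    # grip top-surface points near the expected spot from full depth
    c0={'wash_pan_grip':(.477,-.083),'rinse_pan_grip':(.565,.293),'strainer_grip':(.463,.401)}[t]
    P=cloud(n,d,np.ones(d.shape,bool),C); Q=P[(P[:,2]>lo)&(P[:,2]<hi)&(np.hypot(P[:,0]-c0[0],P[:,1]-c0[1])<.06)]
    K=np.array([im[r,c] for r,c in zip(*np.nonzero(d>0))]).max(1)[(P[:,2]>lo)&(P[:,2]<hi)&(np.hypot(P[:,0]-c0[0],P[:,1]-c0[1])<.06)]
    Q=Q[K<70]
    if len(Q)>10:
        m=Q.mean(0); u,s,v=np.linalg.svd(Q-m); print(t,len(Q),'mean',m.round(4),'axis',v[0].round(3),'2nd',v[1].round(3),'ext',(np.ptp((Q-m)@v.T,axis=0)).round(3), 'mid',(m+v[0]*(((Q-m)@v[0]).max()+((Q-m)@v[0]).min())/2).round(4))
# strainer: fit plane of rim and ramp
m=masks_of(n,'strainer')[0]; P=cloud(n,d,m['region'],C); print('strainer mean',P.mean(0).round(3),P.min(0).round(3),P.max(0).round(3))
E
```

```text
wash_pan top 0.82 197 [0.4622 0.0365] zmax 0.091
rinse_pan top 0.84 180 [0.6493 0.2185] zmax 0.1
wash_pan_grip 194 mean [ 0.4745 -0.0884  0.0873] axis [-0.102  0.995 -0.007] 2nd [-0.986 -0.102 -0.133] ext [0.079 0.022 0.017] mid [ 0.4744 -0.0874  0.0873]
rinse_pan_grip 211 mean [0.5656 0.2937 0.0968] axis [-0.733  0.681 -0.009] 2nd [0.666 0.719 0.2  ] ext [0.074 0.022 0.016] mid [0.5655 0.2937 0.0968]
strainer_grip 248 mean [0.4669 0.4033 0.1787] axis [-0.485 -0.713 -0.506] 2nd [ 0.75  -0.637  0.178] ext [0.109 0.038 0.047] mid [0.4582 0.3906 0.1697]
strainer mean [0.432 0.348 0.076] [ 0.359  0.275 -0.003] [0.501 0.477 0.198]
```

The top view shows the wash pan at about (348,252) with its handle to the right, the rinse pan at (283,185) with its handle to lower left, and the strainer on the ramp at (240,265) with its grip at (210,248). The side view agrees: wash pan at (321,205), rinse pan at (243,237), strainer at (330,265). I'll move over to the strainer.

```bash
python3 -m handwheel '[[[0.026,0.022,0.008,0,0,1.93],[0.026,0.022,0.008,0,0,1.93],[0.026,0.022,0.008,0,0,1.93],[0.026,0.022,0.008,0,0,1.93],[0.026,0.022,0.008,0,0,1.93],[0.026,0.022,0.008,0,0,1.93],[0.026,0.022,0.008,0,0,1.93],[0.026,0.022,0.008,0,0,1.93],[0.026,0.022,0.008,0,0,1.93],[0.0073,0.0364,0,0,0,1.93],[0.0073,0.0364,0,0,0,1.93],[0.0073,0.0364,0,0,0,1.93],[0.0073,0.0364,0,0,0,1.93],[0.0073,0.0364,0,0,0,1.93],[0.0073,0.0364,0,0,0,1.93],[0.0073,0.0364,0,0,0,1.93],[0.0073,0.0364,0,0,0,1.93],[0.0073,0.0364,0,0,0,1.93],[0.0073,0.0364,0,0,0,1.93],[0.0073,0.0364,0,0,0,1.93]]]' 1
python3 -m handwheel '[[[-0.007,0.033,-0.002,2.49,-1.68,0],[-0.007,0.033,-0.002,2.49,-1.68,0],[-0.007,0.033,-0.002,2.49,-1.68,0],[-0.007,0.033,-0.002,2.49,-1.68,0],[-0.007,0.033,-0.002,2.49,-1.68,0],[-0.007,0.033,-0.002,2.49,-1.68,0],[-0.007,0.033,-0.002,2.49,-1.68,0],[-0.007,0.033,-0.002,2.49,-1.68,0],[-0.007,0.033,-0.002,2.49,-1.68,0],[-0.007,0.033,-0.002,2.49,-1.68,0],[0,0,0,0,0,0],[0,0,0,0,0,0]]]' 1
python3 - <<'E'
from h import *
C=cam('wrist'); im,d=grab_frame('wrist'); cv2.imwrite('pics/w1.png',im); np.savez('w1.npz',im=im,d=d,K=C[0],D=C[1],T=C[2])
s=state(); print(s['tool_pos'].round(4) if hasattr(s['tool_pos'],'round') else s['tool_pos'],'joints',np.round(s['joint_pos'],2)); print(quat().as_matrix().round(3))
m=masks_of('wrist','strainer_grip'); print([(round(q['conf'],2),np.round(q['box'])) for q in m]); np.save('m1.npy',np.array([q['region'] for q in m[:3]]))
print([(round(q['conf'],2),np.round(q['position'])) for q in pinpoint('wrist','strainer_grip')])
P=cloud('wrist',d,m[0]['region'],C); print(len(P),P.mean(0).round(3),P.min(0).round(3),P.max(0).round(3)); print('d',np.percentile(d[d>0],[1,50,99]).round(3))
E
```

```text
time: 2.97
tool_pos: [0.5007, 0.0037, 0.3036]
tool_rot: [0.0, 0.883, 0.47, 0.0]
contact_force: [-0.4, -0.1, -0.5]
gripper_width: 0.998
grasp_force: 0.0
time: 3.97
tool_pos: [0.4294, 0.3326, 0.2827]
tool_rot: [-0.122, 0.852, 0.454, 0.228]
contact_force: [0.2, 0.2, 0.4]
gripper_width: 0.999
grasp_force: 0.0
[0.4303 0.332  0.2833] joints [ 0.37 -0.5   2.06  0.32  1.16  0.9 ]
[[ 0.484  0.829  0.28 ]
 [ 0.718 -0.559  0.415]
 [ 0.5    0.    -0.866]]
[(0.57, array([219., 121., 120., 229.]))]
[(0.9, array([273., 187.])), (0.27, array([285., 270.]))]
14551 [0.433 0.347 0.082] [ 0.351  0.262 -0.003] [0.544 0.525 0.196]
d [0.073 0.45  0.521]
```

View pics/w1.png

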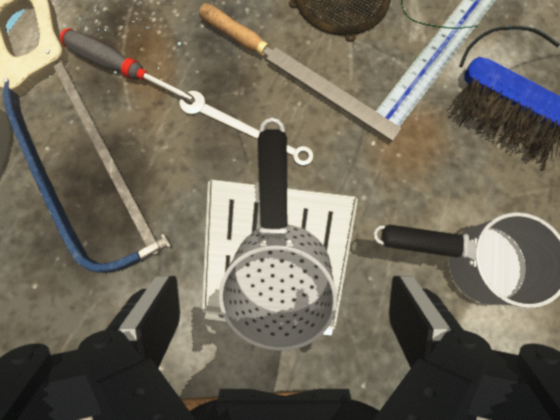

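The wrist picture shows the strainer head-on at (277,295), its black grip from (272,130) to (273,228) nearly in line with the tool's x, and the rinse pan at right at (500,255). Now the exact grip pose from the depth.

```bash
cat > grip.py <<'E'
from h import *
def gripfit(im,d,C,box,zax,ztop,n='wrist'):
    # black, nearest-surface points in the box -> grip axis & middle (top face), zax = pan axis
    l,t,w,h=box; M=np.zeros(d.shape,bool); M[t:t+h,l:l+w]=True
    M&=(im.max(2)<60)
    P=cloud(n,d,M,C); hgt=P@zax; Q=P[abs(hgt-np.percentile(hgt,80))<.007]
    m=Q.mean(0); q2=Q-np.outer((Q-m)@zax,zax); v=np.linalg.svd(q2-m)[2]
    a=(q2-m)@v[0]; b=(q2-m)@v[1]; lo,hi=np.percentile(a,[1,99]); bl,bh=np.percentile(b,[2,98])
    mid=m+v[0]*(lo+hi)/2+v[1]*(bl+bh)/2
    return len(Q),mid,v[0],hi-lo,bh-bl,np.percentile((Q-m)@zax,[5,50,95])
E
python3 - <<'E'
from grip import *
z=np.load('w1.npz'); C=(z['K'],z['D'],z['T']); d=z['d']
# ramp normal from the plane of the strap face (white area), crude: points right of strainer
A=np.deg2rad(56)
M=np.zeros(d.shape,bool); M[195:330,210:350]=True; M&=z['im'].min(2)>150
P=cloud('wrist',d,M,C); m0=P.mean(0)
for _ in range(3):
    m0=np.median(P,0); nn=np.linalg.svd(P-P.mean(0))[2][2]; nn*=np.sign(nn[2]); r=(P-P.mean(0))@nn; P=P[abs(r)<max(.002,r.std())]
print('ramp normal',nn.round(3),'az',np.degrees(np.arctan2(-nn[1],-nn[0])).round(1),'tilt',np.degrees(np.arccos(nn[2])).round(1),len(P))
n,mid,ax,L,W,rg=gripfit(z['im'],d,C,(250,120,50,115),nn,0)
print(n,'topmid',mid.round(4),'axis',ax.round(3),L.round(3),W.round(3),rg.round(4))
ax=ax*np.sign(ax[2]); c=mid-.009*nn; print('grip centre',c.round(4),'origin',(c-.117*ax-.083*nn).round(4))
g=c-.022*ax; print('grasp pt',g.round(4),'tcp goal',(g-.019*nn).round(4))
Rt=quat().as_matrix(); Rg=np.c_[ax,np.cross(-nn,ax),-nn]; print('turn',np.degrees(R.from_matrix(Rg@Rt.T).as_rotvec()).round(2)); print('delta',(g-.019*nn-state()['tool_pos']).round(4))
E
```

```text
ramp normal [-0.317 -0.352  0.881] az 48.0 tilt 28.2 7489
2510 topmid [0.4653 0.4017 0.1775] axis [-0.485 -0.738 -0.469] 0.073 0.02 [-0.0027  0.0002  0.0019]
grip centre [0.4681 0.4049 0.1695] origin [0.4376 0.3477 0.0415]
grasp pt [0.4574 0.3886 0.1592] tcp goal [0.4634 0.3953 0.1425]
turn [-3.71 -1.79 -1.22]
delta [ 0.0322  0.0641 -0.1414]
```

```bash
python3 - <<'E'
from grip import *
z=np.load('w1.npz'); C=(z['K'],z['D'],z['T']); d=z['d']
M=np.zeros(d.shape,np.uint8)
for p in ([(213,190),(248,192),(246,222),(212,250)],[(300,198),(348,204),(342,238),(315,225)],[(210,250),(222,245),(216,275),(208,295)],[(335,265),(342,262),(336,300),(334,300)]): cv2.fillPoly(M,[np.array(p)],1)
P=cloud('wrist',d,(M>0)&(z['im'].min(2)>120),C)
for _ in range(4):
    c=P.mean(0); nn=np.linalg.svd(P-c)[2][2]; nn*=np.sign(nn[2]); r=(P-c)@nn; P=P[abs(r)<max(.0025,1.5*r.std())]
print('ramp normal',nn.round(3),'az',np.degrees(np.arctan2(-nn[1],-nn[0])).round(1),'tilt',np.degrees(np.arccos(nn[2])).round(1),len(P),r.std())
a=np.deg2rad(np.degrees(np.arctan2(-nn[1],-nn[0]))); n=np.array([-.5*np.cos(a),-.5*np.sin(a),.866])
N,mid,ax,L,W,rg=gripfit(z['im'],d,C,(250,120,50,115),n,0); ax*=np.sign(ax[2]); 
print(mid.round(4),ax.round(3),L,W,rg.round(4)); c=mid-.009*n; print('grip',c.round(4),'origin',(c-.117*ax-.083*n).round(4))
g=c-.022*ax; Rt=quat().as_matrix(); Rg=np.c_[ax,np.cross(-n,ax),-n]; print('turn',np.degrees(R.from_matrix(Rg@Rt.T).as_rotvec()).round(2)); t=g-.019*n; print('tcp goal',t.round(4),'delta',(t-state()['tool_pos']).round(4),'pregrasp delta',(t+.05*n-state()['tool_pos']).round(4))
print('upright turn after', np.degrees(R.align_vectors([[0,0,1]],[n])[0].as_rotvec()).round(2))
E
```

```text
ramp normal [-0.328 -0.377  0.866] az 49.0 tilt 30.0 3090 0.0007595425010938979
[0.4652 0.4017 0.1774] [0.475 0.726 0.497] 0.07300905011699488 0.019505086850235165 [-0.0027  0.0002  0.0016]
grip [0.4682 0.4051 0.1696] origin [0.4398 0.3514 0.0396]
turn [-2.09 -2.64 -1.04]
tcp goal [0.464  0.3962 0.1422] delta [ 0.0327  0.065  -0.1417] pregrasp delta [ 0.0163  0.0461 -0.0984]
upright turn after [-22.64  19.69   0.  ]
```

```bash
python3 -m handwheel '[[[0.0027,0.0077,-0.0164,-0.35,-0.44,-0.17],[0.0027,0.0077,-0.0164,-0.35,-0.44,-0.17],[0.0027,0.0077,-0.0164,-0.35,-0.44,-0.17],[0.0027,0.0077,-0.0164,-0.35,-0.44,-0.17],[0.0027,0.0077,-0.0164,-0.35,-0.44,-0.17],[0.0027,0.0077,-0.0164,-0.35,-0.44,-0.17],[0.0041,0.0047,-0.0108,0,0,0],[0.0041,0.0047,-0.0108,0,0,0],[0.0041,0.0047,-0.0108,0,0,0],[0.0041,0.0047,-0.0108,0,0,0],[0,0,0,0,0,0],[0,0,0,0,0,0],[0,0,0,0,0,0]]]' 1
python3 - <<'E'
from h import *
im,d=grab_frame('wrist'); cv2.imwrite('pics/w2.png',im); print(np.round(state()['tool_pos'],4)); print(quat().as_matrix().round(3))
E
```

```text
time: 5.2
tool_pos: [0.4641, 0.3964, 0.1426]
tool_rot: [-0.093, 0.854, 0.452, 0.242]
contact_force: [0.4, 0.6, -0.5]
gripper_width: 0.999
grasp_force: 0.0
[0.4641 0.3966 0.143 ]
[[ 0.475  0.817  0.329]
 [ 0.726 -0.574  0.378]
 [ 0.497  0.059 -0.865]]
```

View pics/w2.png

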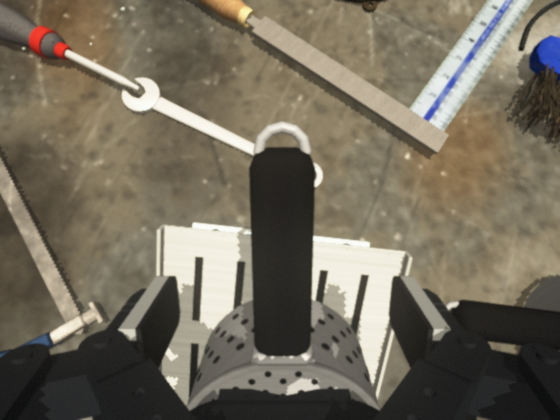

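The grip (250–315, 150–355) stands centred and parallel between the open fingers (left pad at 150, right at 415). I'll close.

```bash
python3 -m handwheel '[[[0,0,0,0,0,0],[0,0,0,0,0,0],[0,0,0,0,0,0],[0,0,0,0,0,0],[0,0,0,0,0,0],[0,0,0,0,0,0],[0,0,0,0,0,0],[0,0,0,0,0,0],[0,0,0,0,0,0],[0,0,0,0,0,0]]]' 0
```

```text
time: 6.08
tool_pos: [0.4634, 0.397, 0.1421]
tool_rot: [-0.094, 0.854, 0.452, 0.241]
contact_force: [-1.3, -1.7, 3.1]
gripper_width: 0.249
grasp_force: 60.0
```

```bash
python3 -m handwheel '[[[0,0,0.004,0,0,0],[0,0,0.008,0,0,0],[0,0,0.012,0,0,0],[0,0,0.014,0,0,0],[0,0,0.014,0,0,0],[0,0,0.014,0,0,0],[0,0,0.014,0,0,0],[0,0,0.01,0,0,0],[0,0,0.006,-2.83,2.46,0],[0,0,0.004,-2.83,2.46,0],[0,0,0,-2.83,2.46,0],[0,0,0,-2.83,2.46,0],[0,0,0,-2.83,2.46,0],[0,0,0,-2.83,2.46,0],[0,0,0,-2.83,2.46,0],[0,0,0,-2.83,2.46,0],[0,0,0,0,0,0],[0,0,0,0,0,0]]]' 0
python3 - <<'E'
from h import *
im,d=grab_frame('side'); C=cam('side'); print(np.round(state()['tool_pos'],4)); M=quat().as_matrix(); print(M.round(3),np.degrees(np.arctan2(M[1,0],M[0,0])))
m=masks_of('side','strainer'); print([(round(q['conf'],2),np.round(q['box'])) for q in m])
l,t,w,h=[int(v) for v in m[0]['box']]
cv2.imwrite('pics/s2.png',cv2.resize(im[max(0,t-80):t+h+50,max(0,l-80):l+w+80],None,fx=2.5,fy=2.5)[:600,:800])
P=cloud('side',d,m[0]['region'],C); print(P.min(0).round(3),P.max(0).round(3))
E
```

```text
time: 7.58
tool_pos: [0.4637, 0.3974, 0.2417]
tool_rot: [-0.001, 0.884, 0.468, 0.0]
contact_force: [-0.2, 0.1, -2.6]
gripper_width: 0.245
grasp_force: 59.3
[0.4633 0.397  0.2416]
[[ 0.562  0.827 -0.   ]
 [ 0.827 -0.562  0.002]
 [ 0.001 -0.001 -1.   ]] 55.817814869627405
[(0.8, array([288., 178.,  84.,  55.]))]
[0.353 0.262 0.178] [0.504 0.457 0.273]
```

View pics/s2.png

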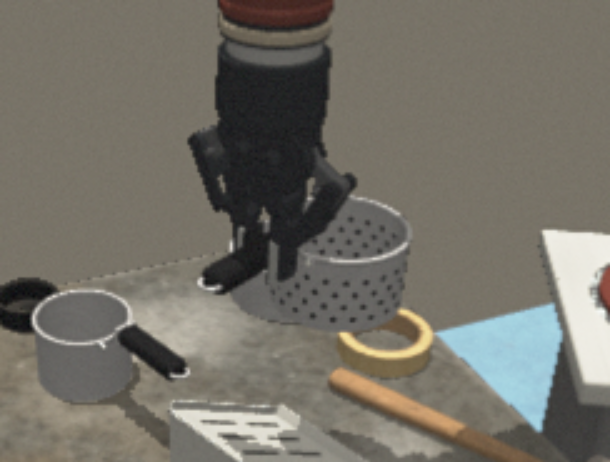

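The side crop shows the strainer hanging freely from the gripper, near level (rim about (350,230)), clear of the ramp. On to above the wash pan, then measure its tilt and centre.

```bash
python3 -m handwheel '[[[0.003,-0.010,0,0,0,-1],[0.006,-0.020,-0.003,0,0,-1.8],[0.0068,-0.0276,-0.0037,0,0,-1.8],[0.0068,-0.0276,-0.0037,0,0,-1.8],[0.0068,-0.0276,-0.0037,0,0,-1.8],[0.0068,-0.0276,-0.0037,0,0,-1.8],[0.0068,-0.0276,-0.0037,0,0,-1.8],[0.0068,-0.0276,-0.0037,0,0,-1.8],[0.0068,-0.0276,-0.0037,0,0,-1.8],[0.0068,-0.0276,-0.0037,0,0,-1.8],[0.0068,-0.0276,-0.0037,0,0,-1.8],[0.006,-0.018,-0.003,0,0,-1.8],[0.003,-0.009,0,0,0,-1],[0,0,0,0,0,0],[0,0,0,0,0,0],[0,0,0,0,0,0]]]' 0
cat > rim.py <<'E'
from h import *
from scipy.optimize import least_squares
def circ(P,rad,c0):
    return least_squares(lambda p:np.hypot(P[:,0]-p[0],P[:,1]-p[1])-rad,c0,loss='soft_l1',f_scale=.0015).x
def rimheld(n,t,h,rin,rout,handle):
    """pan held: expected origin o, axis ~vertical. Fit plane+circle of rim."""
    s=state(); M=quat().as_matrix(); tcp=np.array(s['tool_pos']); C=cam(n); im,d=grab_frame(n)
    o=tcp+M[:,2]*0-M[:,0]*handle['r']; o[2]=tcp[2]-handle['z']
    P=cloud(n,d,np.ones(d.shape,bool),C)
    q=P-[o[0],o[1],o[2]+h]; r=np.hypot(q[:,0],q[:,1])
    Q=P[(r>rin-.012)&(r<rout+.012)&(abs(q[:,2])<.015)]
    c=o[:2].copy(); zz=None; b=np.array([0,0,o[2]+h])
    for it in range(6):   # highest points per azimuth sector near the ring
        rr=np.hypot(Q[:,0]-c[0],Q[:,1]-c[1]); az=np.arctan2(Q[:,1]-c[1],Q[:,0]-c[0])
        k=(rr>rin-.004)&(rr<rout+.004); S=[]
        for a in np.linspace(-np.pi,np.pi,49)[:-1]:
            j=k&(abs((az-a+np.pi)%(2*np.pi)-np.pi)<.066)
            if j.sum()>=2: 
                i=np.where(j)[0]; S.append(Q[i[np.argsort(Q[i,2])[-3:]]].mean(0))
        S=np.array(S); 
        A=np.c_[S[:,:2]-c,np.ones(len(S))]; f=least_squares(lambda p:A@p-S[:,2],[0,0,o[2]+h],loss='soft_l1',f_scale=.0015).x
        in_=abs(A@f-S[:,2])<.004; c=circ(S[in_],(rin+rout)/2,c)
    print(n,t,'expected origin',o.round(4),'rim centre',c.round(4),'rim z exp',round(o[2]+h,4),'got',f[2].round(4),'slopes deg x,y',np.degrees(f[:2]).round(2),'n',in_.sum(),len(S))
    e=M[:,0]; print(' rise along handle dir deg',np.degrees(f[:2]@e[:2]).round(2),'across(y tool)',np.degrees(f[:2]@M[:2,1]).round(2),'handle az',np.degrees(np.arctan2(e[1],e[0])).round(1),'tcp',tcp.round(4))
    return im,d,C,S
E
python3 - <<'E'
from rim import *
for n in ['top','side']: rimheld(n,'strainer',.065,.0515,.0555,dict(r=.095,z=.064))
n='top'; im,d=grab_frame(n);C=cam(n);cv2.imwrite('pics/t3.png',im)
P=cloud(n,d,np.ones(d.shape,bool),C); k=(abs(P[:,2]-.060)<.006)&(abs(np.hypot(P[:,0]-.4622,P[:,1]-.0365)-.0593)<.006); Q=P[k]; print('wash',circ(Q,.0593,[.462,.0365]).round(4),k.sum())
n='side'; im,d=grab_frame(n);C=cam(n)
P=cloud(n,d,np.ones(d.shape,bool),C); k=(abs(P[:,2]-.060)<.005)&(abs(np.hypot(P[:,0]-.4622,P[:,1]-.0365)-.0593)<.006); Q=P[k]; print('wash',circ(Q,.0593,[.462,.0365]).round(4),k.sum())
E
```

```text
time: 9.02
tool_pos: [0.5422, 0.0922, 0.2028]
tool_rot: [-0.001, 0.956, 0.293, 0.0]
contact_force: [-0.2, -0.0, -2.5]
gripper_width: 0.247
grasp_force: 59.3
top strainer expected origin [0.4635 0.039  0.1388] rim centre [0.4626 0.0383] rim z exp 0.2038 got 0.2042 slopes deg x,y [2.56 1.28] n 22 23
 rise along handle dir deg 2.84 across(y tool) 0.38 handle az 34.1 tcp [0.5422 0.0922 0.2028]
side strainer expected origin [0.4636 0.0392 0.1388] rim centre [0.46   0.0397] rim z exp 0.2038 got 0.2047 slopes deg x,y [0.26 0.11] n 43 44
 rise along handle dir deg 0.27 across(y tool) 0.05 handle az 34.1 tcp [0.5422 0.0925 0.2028]
wash [0.4652 0.0333] 12
wash [0.4597 0.0376] 227
```

```bash
python3 -m handwheel '[[[0,-0.002,-0.006,0,0,0],[0,0,-0.012,0,0,0],[0,0,-0.015,0,0,0],[0,0,-0.015,0,0,0],[0,0,-0.013,0,0,0],[0,0,-0.010,0,0,0],[0,0,-0.006,0,0,0],[0,0,-0.006,0,0,0],[0,0,-0.006,0,0,0],[0,0,-0.006,0,0,0],[0,0,-0.006,0,0,0],[0,0,-0.006,0,0,0],[0,0,-0.006,0,0,0],[0,0,-0.005,0,0,0],[0,0,-0.004,0,0,0],[0,0,-0.003,0,0,0],[0,0,0,0,0,0],[0,0,0,0,0,0]]]' 0
```

```text
time: 10.72
tool_pos: [0.5424, 0.0894, 0.0773]
tool_rot: [-0.001, 0.956, 0.292, -0.0]
contact_force: [-0.4, 0.5, -2.3]
gripper_width: 0.25
grasp_force: 59.3
```

```bash
python3 -m handwheel '[[[0,0,-0.0025,0,0,0],[0,0,-0.002,0,0,0],[0,0,-0.0015,0,0,0],[0,0,-0.001,0,0,0],[0,0,-0.001,0,0,0],[0,0,0,0,0,0]]]' 0; python3 -m handwheel '[[[0,0,-0.0005,0,0,0],[0,0,-0.0005,0,0,0],[0,0,0,0,0,0]]]' 0;
```

```text
time: 11.22
tool_pos: [0.5423, 0.0894, 0.0691]
tool_rot: [-0.001, 0.956, 0.292, -0.0]
contact_force: [-0.6, -0.3, -2.9]
gripper_width: 0.246
grasp_force: 59.3
time: 11.47
tool_pos: [0.5425, 0.0894, 0.0684]
tool_rot: [-0.0, 0.956, 0.292, -0.0]
contact_force: [-1.2, 0.7, -2.5]
gripper_width: 0.244
grasp_force: 59.3
```

```bash
python3 - <<'E'
from rim import *
rimheld('side','strainer',.065,.0515,.0555,dict(r=.095,z=.064))
rimheld('top','strainer',.065,.0515,.0555,dict(r=.095,z=.064))
E
```

```text
side strainer expected origin [0.4637 0.0363 0.0044] rim centre [0.4601 0.0368] rim z exp 0.0694 got 0.07 slopes deg x,y [0.29 0.41] n 48 48
 rise along handle dir deg 0.47 across(y tool) -0.18 handle az 34.0 tcp [0.5425 0.0894 0.0684]
top strainer expected origin [0.4637 0.0363 0.0044] rim centre [0.4632 0.0363] rim z exp 0.0694 got 0.0693 slopes deg x,y [2.61 2.38] n 17 18
 rise along handle dir deg 3.49 across(y tool) -0.51 handle az 34.0 tcp [0.5425 0.0895 0.0684]
```

```bash
python3 -m handwheel '[[[0,0,-0.0005,0,0,0],[0,0,-0.0005,0,0,0],[0,0,0,0,0,0]]]' 0; python3 -m handwheel '[[[0,0,-0.0005,0,0,0],[0,0,-0.0003,0,0,0],[0,0,0,0,0,0]]]' 0
```

```text
time: 11.82
tool_pos: [0.5424, 0.0895, 0.0673]
tool_rot: [-0.001, 0.956, 0.292, -0.0]
contact_force: [0.1, -0.6, -2.7]
gripper_width: 0.244
grasp_force: 59.3
time: 12.07
tool_pos: [0.5424, 0.0895, 0.0665]
tool_rot: [-0.001, 0.956, 0.293, -0.0]
contact_force: [-0.1, -0.2, -2.7]
gripper_width: 0.242
grasp_force: 59.3
```

```bash
python3 -m handwheel '[[[0,0,-0.0004,0,0,0],[0,0,-0.0004,0,0,0],[0,0,0,0,0,0]]]' 0; python3 -m handwheel '[[[0,0,-0.0004,0,0,0],[0,0,-0.0004,0,0,0],[0,0,0,0,0,0]]]' 0
```

```text
time: 12.32
tool_pos: [0.5426, 0.0895, 0.066]
tool_rot: [-0.0, 0.956, 0.292, -0.0]
contact_force: [0.3, 0.7, -2.1]
gripper_width: 0.248
grasp_force: 59.4
time: 12.57
tool_pos: [0.5428, 0.0896, 0.0657]
tool_rot: [-0.001, 0.956, 0.292, 0.0]
contact_force: [-0.3, 1.2, 1.6]
gripper_width: 0.246
grasp_force: 59.9
```

```bash
python3 -m handwheel '[[[0,0,0,0,0,0],[0,0,0,0,0,0],[0,0,0,0,0,0],[0,0,0,0,0,0],[0,0,0,0,0,0],[0,0,0.005,0,0,0],[0,0,0.012,0,0,0],[0,0,0.02,0,0,0],[0,0,0.025,0,0,0],[0,0,0.025,0,0,0],[0,0,0.025,0,0,0],[0,0,0.018,0,0,0],[0,0,0,0,0,0]]]' 1
python3 -m handwheel '[[[0.0026,0.0117,0,0,0,6.5],[0.0026,0.0117,0,0,0,6.5],[0.0026,0.0117,0,0,0,6.5],[0.0026,0.0117,0,0,0,6.5],[0.0026,0.0117,0,0,0,6.5],[0.0026,0.0117,0,0,0,6.5],[0.0026,0.0117,0,0,0,6.5],[0.0026,0.0117,0,0,0,6.5],[0.0026,0.0117,0,0,0,6.5],[0.0026,0.0117,0,0,0,6.5],[0.0026,0.0117,0,0,0,6.5],[0.0026,0.0117,0,0,0,6.5],[0.0026,0.0117,0,0,0,6.5],[0.0026,0.0117,0,0,0,6.5],[0.0026,0.0117,0,0,0,6.5],[0.0026,0.0117,0,0,0,6.5],[0,0,0,0,0,0],[0,0,0,0,0,0],[0,0,0,0,0,0]]]' 1
python3 - <<'E'
from rim import *
C=cam('wrist'); im,d=grab_frame('wrist'); cv2.imwrite('pics/w4.png',im); np.savez('w4.npz',im=im,d=d,K=C[0],D=C[1],T=C[2])
print(np.round(state()['tool_pos'],4)); M=quat().as_matrix(); print(M.round(3),np.degrees(np.arctan2(M[1,0],M[0,0])))
print([(round(q['conf'],2),np.round(q['box'])) for q in spot_in('wrist','rinse_pan_grip')],[(round(q['conf'],2),np.round(q['position'])) for q in pinpoint('wrist','rinse_pan_grip')])
im,d=grab_frame('top'); cv2.imwrite('pics/t4.png',im[170:320,220:440].repeat(3,0).repeat(3,1))
n='top';C=cam(n);P=cloud(n,d,np.ones(d.shape,bool),C)
for z,r in [(.060,.0593),(.068,.0535)]:
    k=(abs(P[:,2]-z)<.0035)&(abs(np.hypot(P[:,0]-.4622,P[:,1]-.0365)-r)<.006); print(z,circ(P[k],r,[.462,.0365]).round(4),k.sum())
k=(np.hypot(P[:,0]-.4622,P[:,1]-.0365)<.03); print('strainer floor z',np.median(P[k,2]))
n='side'; im,d=grab_frame(n);C=cam(n);P=cloud(n,d,np.ones(d.shape,bool),C)
for z,r in [(.060,.0593),(.068,.0535)]:
    k=(abs(P[:,2]-z)<.0035)&(abs(np.hypot(P[:,0]-.4622,P[:,1]-.0365)-r)<.006); print(z,circ(P[k],r,[.462,.0365]).round(4),k.sum())
k=abs(np.hypot(P[:,0]-.461,P[:,1]-.0365)-.0535)<.0035; k&=P[:,2]>.05; k&=P[:,2]<.08
az=np.degrees(np.arctan2(P[k,1]-.0365,P[k,0]-.461)); zz=P[k,2]; print('rim z by azimuth',[(a,np.percentile(zz[abs(az-a)<15],90).round(4)) for a in range(-150,180,30) if (abs(az-a)<15).sum()>3])
E
```

```text
time: 13.65
tool_pos: [0.5455, 0.0896, 0.2019]
tool_rot: [0.001, 0.956, 0.293, 0.005]
contact_force: [0.6, 0.7, 0.8]
gripper_width: 1.001
grasp_force: 0.0
time: 15.23
tool_pos: [0.5838, 0.2761, 0.1946]
tool_rot: [-0.0, 0.359, 0.933, -0.001]
contact_force: [-0.2, 0.2, -0.2]
gripper_width: 1.002
grasp_force: 0.0
[0.5839 0.276  0.1948]
[[-0.742  0.671 -0.001]
 [ 0.671  0.742 -0.002]
 [-0.    -0.002 -1.   ]] 137.8844095606495
[(0.68, array([228., 104., 115., 247.]))] [(0.6, array([287., 179.]))]
0.06 [0.4623 0.0363] 151
0.068 [0.4632 0.036 ] 192
strainer floor z 0.006846350964154313
0.06 [0.4608 0.0383] 170
0.068 [0.4604 0.0368] 175
rim z by azimuth [(-150, np.float64(0.0689)), (-120, np.float64(0.0692)), (-90, np.float64(0.0686)), (-60, np.float64(0.068)), (-30, np.float64(0.0683)), (0, np.float64(0.0697)), (30, np.float64(0.0697)), (60, np.float64(0.0685)), (90, np.float64(0.069)), (120, np.float64(0.0686)), (150, np.float64(0.0695))]
```

View pics/t4.png

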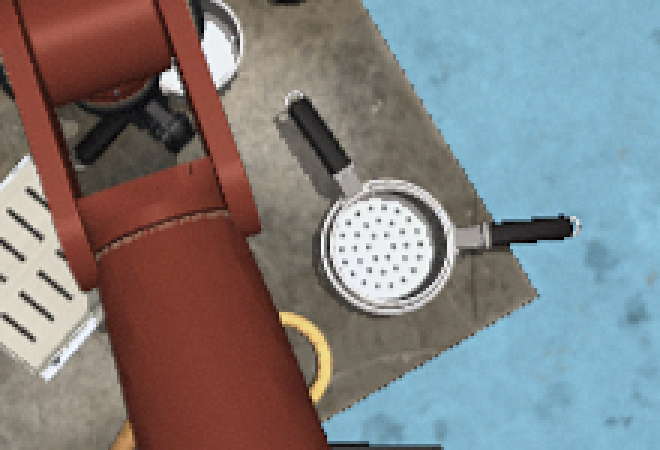

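View pics/w4.png

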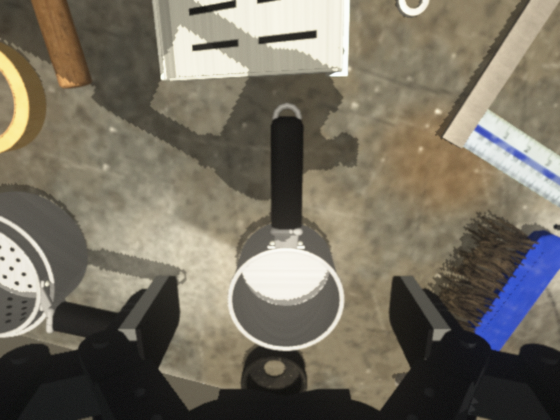

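The top crop shows the strainer seated concentrically in the wash pan, its handle at (320,140) and the wash handle at (530,230), well apart. The wrist picture shows the rinse pan's grip from (286,115) to (286,228), nearly in line with the tool. Measure it and go in.

```bash
python3 - <<'E'
from grip import *
z=np.load('w4.npz'); C=(z['K'],z['D'],z['T']); n=np.array([0,0,1.])
N,mid,ax,L,W,rg=gripfit(z['im'],z['d'],C,(262,112,50,120),n,0); 
if ax[0]>0: ax=-ax
print(N,mid.round(4),ax.round(3),np.degrees(np.arctan2(ax[1],ax[0])).round(2),L,W,rg.round(4)); c=mid-.009*n
g=c-.0225*ax; t=g-.019*n; s=state(); print('origin',(c-.1105*ax)[:2].round(4),'tcp goal',t.round(4),'delta',(t-s['tool_pos']).round(4))
E
```

```text
3374 [0.5651 0.2938 0.0954] [-0.735  0.678 -0.   ] 137.31 0.07360049246647449 0.020512390093463024 [-0.0033  0.0003  0.0017]
origin [0.6463 0.2189] tcp goal [0.5816 0.2786 0.0674] delta [-0.0024  0.0024 -0.1276]
```

```bash
python3 -m handwheel '[[[-0.0012,0.0012,-0.008,0,0,-0.3],[-0.0012,0.0012,-0.018,0,0,-0.3],[0,0,-0.02,0,0,0],[0,0,-0.02,0,0,0],[0,0,-0.02,0,0,0],[0,0,-0.018,0,0,0],[0,0,-0.012,0,0,0],[0,0,-0.01,0,0,0],[0,0,0,0,0,0],[0,0,0,0,0,0]]]' 1
python3 -m handwheel '[[[0,0,0,0,0,0],[0,0,0,0,0,0],[0,0,0,0,0,0],[0,0,0,0,0,0],[0,0,0,0,0,0],[0,0,0,0,0,0],[0,0,0,0,0,0],[0,0,0,0,0,0],[0,0,0,0,0,0],[0,0,0,0,0,0]]]' 0
```

```text
time: 16.32
tool_pos: [0.5816, 0.279, 0.0688]
tool_rot: [-0.0, 0.363, 0.932, -0.001]
contact_force: [-0.3, -0.9, 0.5]
gripper_width: 0.998
grasp_force: 0.0
time: 17.15
tool_pos: [0.582, 0.2794, 0.0697]
tool_rot: [0.0, 0.363, 0.932, -0.0]
contact_force: [-0.6, 0.5, 4.5]
gripper_width: 0.245
grasp_force: 61.0
```

```bash
python3 -m handwheel '[[[0,0,0.004,0,0,0],[0,0,0.010,0,0,0],[0,0,0.018,0,0,0],[0,0,0.024,0,0,0],[0,0,0.024,0,0,0],[0,0,0.024,0,0,0],[0,0,0.022,0,0,0],[0,0,0.014,0,0,0],[0,0,0.006,0,0,0],[0,0,0,0,0,0]]]' 0
python3 -m handwheel '[[[-0.006,-0.006,0,0,0,1],[-0.013,-0.013,0,0,0,1],[-0.02,-0.0205,0,0,0,1.2],[-0.02,-0.0205,0,0,0,1.2],[-0.02,-0.0205,0,0,0,1.2],[-0.02,-0.0205,0,0,0,1.2],[-0.02,-0.0205,0,0,0,1.2],[-0.02,-0.0205,0,0,0,1.2],[-0.02,-0.0205,0,0,0,1.2],[-0.02,-0.0205,0,0,0,1.2],[-0.012,-0.011,0,0,0,1],[-0.005,-0.005,0,0,0,0.5],[0,0,0,0,0,0],[0,0,0,0,0,0],[0,0,0,0,0,0]]]' 0
python3 - <<'E'
from rim import *
for n in ['side','top']: rimheld(n,'rinse',.070,.045,.049,dict(r=.088,z=.0692))
E
```

```text
time: 17.98
tool_pos: [0.5823, 0.2792, 0.2166]
tool_rot: [0.001, 0.363, 0.932, 0.0]
contact_force: [0.0, -0.2, -1.8]
gripper_width: 0.25
grasp_force: 60.3
time: 19.23
tool_pos: [0.3859, 0.0804, 0.2145]
tool_rot: [-0.0, 0.254, 0.967, -0.001]
contact_force: [0.4, -0.1, -1.9]
gripper_width: 0.249
grasp_force: 60.3
side rinse expected origin [0.4625 0.0372 0.1453] rim centre [0.4633 0.0376] rim z exp 0.2153 got 0.2143 slopes deg x,y [-0.79 -0.18] n 44 46
 rise along handle dir deg 0.6 across(y tool) -0.55 handle az 150.5 tcp [0.3859 0.0804 0.2145]
top rinse expected origin [0.4626 0.0372 0.1455] rim centre [0.4657 0.0369] rim z exp 0.2155 got 0.2163 slopes deg x,y [-0.55 -0.13] n 41 41
 rise along handle dir deg 0.41 across(y tool) -0.38 handle az 150.6 tcp [0.386  0.0805 0.2147]
```

```bash
python3 -m handwheel '[[[-0.0027,-0.0008,-0.006,0,0,0],[0,0,-0.012,0,0,0],[0,0,-0.015,0,0,0],[0,0,-0.015,0,0,0],[0,0,-0.013,0,0,0],[0,0,-0.009,0,0,0],[0,0,-0.006,0,0,0],[0,0,-0.006,0,0,0],[0,0,-0.006,0,0,0],[0,0,-0.006,0,0,0],[0,0,-0.006,0,0,0],[0,0,-0.006,0,0,0],[0,0,-0.006,0,0,0],[0,0,-0.006,0,0,0],[0,0,-0.005,0,0,0],[0,0,-0.004,0,0,0],[0,0,-0.003,0,0,0],[0,0,0,0,0,0],[0,0,0,0,0,0]]]' 0
```

```text
time: 20.92
tool_pos: [0.3829, 0.0793, 0.0849]
tool_rot: [-0.0, 0.254, 0.967, -0.001]
contact_force: [0.7, 0.9, -2.9]
gripper_width: 0.247
grasp_force: 60.3
```

```bash
Z='[0,0,0,0,0,0]'; python3 -m handwheel '[[[0,0,-0.0025,0,0,0],[0,0,-0.002,0,0,0],[0,0,-0.0015,0,0,0],[0,0,-0.001,0,0,0],[0,0,-0.0005,0,0,0],[0,0,0,0,0,0]]]' 0; python3 -m handwheel '[[[0,0,-0.0005,0,0,0],[0,0,-0.0005,0,0,0],[0,0,0,0,0,0]]]' 0
```

```text
time: 21.42
tool_pos: [0.3829, 0.0793, 0.0773]
tool_rot: [-0.0, 0.254, 0.967, -0.001]
contact_force: [-0.7, -0.6, -2.4]
gripper_width: 0.252
grasp_force: 60.3
time: 21.67
tool_pos: [0.383, 0.0793, 0.0765]
tool_rot: [-0.0, 0.254, 0.967, -0.001]
contact_force: [0.2, 0.8, -1.8]
gripper_width: 0.251
grasp_force: 60.3
```

```bash
python3 -m handwheel '[[[0,0,-0.0004,0,0,0],[0,0,-0.0004,0,0,0],[0,0,0,0,0,0]]]' 0; python3 -m handwheel '[[[0,0,-0.0004,0,0,0],[0,0,-0.0004,0,0,0],[0,0,0,0,0,0]]]' 0
```

```text
time: 21.92
tool_pos: [0.383, 0.0793, 0.0758]
tool_rot: [0.0, 0.254, 0.967, -0.001]
contact_force: [0.3, 0.2, -1.0]
gripper_width: 0.246
grasp_force: 60.4
time: 22.17
tool_pos: [0.3831, 0.0793, 0.0757]
tool_rot: [-0.0, 0.254, 0.967, -0.001]
contact_force: [-4.6, -0.5, 5.7]
gripper_width: 0.243
grasp_force: 61.2
```

```bash
python3 -m handwheel '[[[0,0,0,0,0,0],[0,0,0,0,0,0],[0,0,0,0,0,0],[0,0,0,0,0,0],[0,0,0,0,0,0],[0,0,0.005,0,0,0],[0,0,0.012,0,0,0],[0,0,0.02,0,0,0],[0,0,0.025,0,0,0],[0,0,0.025,0,0,0],[0,0,0.025,0,0,0],[0.005,0.02,0.02,0,0,0],[0.01,0.03,0.01,0,0,0],[0.01,0.03,0,0,0,0],[0.01,0.03,0,0,0,0],[0.01,0.03,0,0,0,0],[0.01,0.03,0,0,0,0],[0.01,0.03,0,0,0,0],[0.005,0.02,0,0,0,0],[0,0,0,0,0,0]]]' 1
python3 - <<'E'
from rim import *
for n in ['top','side']:
    im,d=grab_frame(n); C=cam(n); P=cloud(n,d,np.ones(d.shape,bool),C)
    cr=im[170:320,220:440] if n=='top' else im[150:270,190:400]; cv2.imwrite(f'pics/{n}5.png',cr.repeat(3,0).repeat(3,1))
    c=np.array([.4622,.0365])
    for nm,z,r in [('wash',.060,.0593),('strainer',.068,.0535),('rinse',.076,.047)]:
        k=(abs(P[:,2]-z)<.0045)&(abs(np.hypot(*(P[:,:2]-c).T)-r)<.006); cc=circ(P[k],r,c)
        k=(abs(P[:,2]-z)<.008)&(abs(np.hypot(*(P[:,:2]-cc).T)-r)<.0025); q=P[k]; az=np.degrees(np.arctan2(q[:,1]-cc[1],q[:,0]-cc[0]))
        print(n,nm,cc.round(4),k.sum(),[(a,np.percentile(q[abs(az-a)<20,2],85).round(4)) for a in range(-150,180,60) if (abs(az-a)<20).sum()>3])
    print('floor',np.median(P[np.hypot(*(P[:,:2]-c).T)<.025][:,2]).round(4))
    for t in ['wash_pan_grip','strainer_grip','rinse_pan_grip','tape_roll','end_ring','spanner']:
        p=pinpoint(n,t)[:1]; zz={'wash_pan_grip':.078,'strainer_grip':.086,'rinse_pan_grip':.094}.get(t,0)
        for q in p:
            w=onz(n,[q['position']],zz,C)[0]; print(t,round(q['conf'],2),w.round(3),'az',np.degrees(np.arctan2(*(w[:2]-c)[::-1])).round(1))
E
```

```text
time: 23.83
tool_pos: [0.4534, 0.3022, 0.217]
tool_rot: [-0.0, 0.253, 0.967, -0.0]
contact_force: [-0.3, -0.9, 0.2]
gripper_width: 1.002
grasp_force: 0.0
top wash [0.4623 0.0361] 173 [(-150, np.float64(0.0631)), (-90, np.float64(0.0624)), (-30, np.float64(0.0629)), (30, np.float64(0.0669)), (90, np.float64(0.0638)), (150, np.float64(0.0628))]
top strainer [0.4633 0.0359] 181 [(-150, np.float64(0.0709)), (-90, np.float64(0.0704)), (-30, np.float64(0.0707)), (30, np.float64(0.0703)), (90, np.float64(0.0699)), (150, np.float64(0.0717))]
top rinse [0.4628 0.0357] 180 [(-150, np.float64(0.0777)), (-90, np.float64(0.0789)), (-30, np.float64(0.0779)), (30, np.float64(0.0797)), (90, np.float64(0.0792)), (150, np.float64(0.0775))]
floor 0.01
wash_pan_grip 0.66 [ 0.473 -0.09   0.078] az -85.1
strainer_grip 0.71 [0.551 0.103 0.086] az 36.6
rinse_pan_grip 0.56 [0.363 0.091 0.094] az 151.0
tape_roll 0.92 [0.352 0.139 0.   ] az 137.1
end_ring 0.85 [0.733 0.119 0.   ] az 17.0
spanner 0.55 [0.502 0.528 0.   ] az 85.4
side wash [0.4606 0.0372] 131 [(30, np.float64(0.0619)), (90, np.float64(0.06)), (150, np.float64(0.0605))]
side strainer [0.4619 0.0372] 125 [(-150, np.float64(0.0739)), (30, np.float64(0.0698)), (90, np.float64(0.069)), (150, np.float64(0.0709))]
side rinse [0.4608 0.0365] 131 [(-150, np.float64(0.0767)), (-90, np.float64(0.0762)), (30, np.float64(0.0706)), (90, np.float64(0.0767)), (150, np.float64(0.0774))]
floor nan
wash_pan_grip 0.93 [ 0.479 -0.079  0.078] az -82.0
strainer_grip 0.73 [0.557 0.117 0.086] az 40.2
rinse_pan_grip 0.96 [0.368 0.087 0.094] az 152.1
tape_roll 0.87 [0.353 0.132 0.   ] az 138.8
end_ring 0.89 [0.731 0.128 0.   ] az 18.8
spanner 0.89 [0.498 0.535 0.   ] az 85.8
  return _methods._mean(a, axis=axis, dtype=dtype,
  ret = ret.dtype.type(ret / rcount)
```

View pics/top5.png

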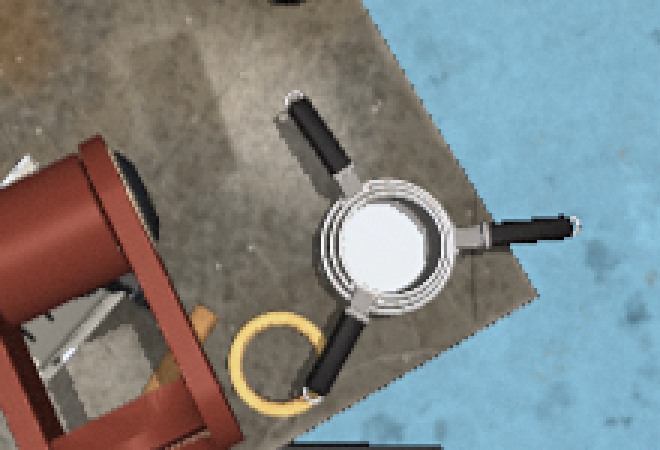

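View pics/side5.png

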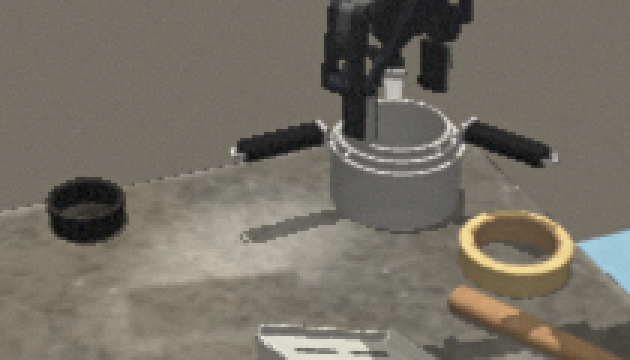

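Both crops show the three pans nested concentrically, with level rims about 8 mm apart. The handles point three ways, at (320,140), (530,230) and (335,355) in the top crop. The tape roll and ring are where they were, and the arm touches nothing.

```bash
python3 -c "
from plant import *
print(job_done())"
```

```text
the job is handed in; nothing more can be done
None
```

The washing set is together and handed in: the strainer is home in the wash pan and the rinse pan home in the strainer, with the three handles about 115–125° apart, the loose items undisturbed, and about 24 s of the 67 s used.

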